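Empty the soap-ball dispenser into the bowl

ROBOT

A 6-joint arm with a two-finger parallel gripper is mounted at the origin on a cart in front of the work surface, level with it; the furniture and walls round the work are solid. World frame = base frame: x ahead of the robot, y to its left, z up, the work surface at z = 0. Lengths are in mm, angles in degrees, forces in N, time in s.
With the tool pointing down it reaches from about 300 to 850 mm from the base axis. Payload 4.2 kg.
Tool frame: the origin (TCP) lies midway between the tips of the shut fingers; the grasp point (between the pads) lies 19 mm behind it; z points along the fingers, y is the line along which they close (so a half turn about z gives the same grasp; the last joint's range is limited). The gripper opens to 91 mm and grips with 3 to 60 N. Pads are 32 mm wide; open, the fingers measure 118 mm over their backs; the gripper's body (76 mm by 178 mm) begins 60 mm behind the grasp point.
Start: joints at [-68.125, 18.312, 89.639, -0, 72.044, -1.146], TCP at [224.873, -529.221, 213.976] pointing down, gripper open.
Joint ranges: [-177.97, 177.97], [-48.28, 115.42], [12.27, 149.76], [-77.06, 257.06], [2.81, 150.46], [-146.56, 146.56]. Speed limits (degrees/s): [147.25, 147.25, 180, 180, 180, 180].

INTERFACE

Orientations are given as [roll, pitch, yaw] about the fixed x, y, z axes, in that order (R = Rz(yaw) Ry(pitch) Rx(roll)).
In Python, from workcell import env gives the robot as it stands.
- The arm moves only by the shell command python3 -m jog 'ROWS' [FORCE]. ROWS is a JSON object of lists of equal length, an entry for each row: "jaw": the finger opening in mm, from 0 to 91.2; "slide": the shift along the tool's x, y, z in units of 30 mm (1.0 is 30 mm), a list of three; "spin": the turn about the tool's z in units of 8 degrees (1.0 is 8 degrees). In form: {"jaw": [jaw, ...], "slide": [[dx, dy, dz], ...], "spin": [spin, ...]}. A call has 1 to 10 rows; each row shifts and turns the commanded pose from where the row before left it, along the tool's axes as they then stand; what a row does not reach is not made up. A row lasts 1/10 s, in which the tool goes at most 50 mm and 8.59 degrees, less where a joint would pass 70% of its speed; a pose out of reach is approached as far as the arm can. A call is refused whole if a number of a shift passes 1 or a number of a turn 1, either way. A call with a gripper value outside its range is refused whole. The fingers move at their own pace and stop on an object; FORCE is the grip in N (left out, the last holds). Time passes only in rows, so rows that do not move let the fingers close. It gives the time, the measured TCP pose, the force, the opening and the grip force at its end, in the units of the state.
- env.state(): the state, without advancing time (a new reading comes with each control period).
- env.grab_frame(name): name is "scene" or "top" or "wrist"; returns the picture (400x640x3 uint8, red, green, blue); there is no depth.
- env.camera_model(name): a dict with "fx", "fy", "cx", "cy" (pixels), "camera_from_world" (4x4, takes a point from world to camera coordinates). Camera axes: x right, y up, looking along -z (the intrinsics and any distortion apply to the point x, -y, -z); pixel columns grow to the right and rows downward; lengths in mm; the calibration is good to about 2 mm. A picture is of the moment at which its call begins: read the wrist's pose just before it. camera_model takes no time and is no camera call; for the wrist camera it gives the pose at the moment of the call.
- env.job_done(): hands the job in; it is judged then, once.
The state is a dict: "time_s": time; "qpos": joint angles; "qvel": joint speeds; "effort": joint torques, N m; "ee_pos": TCP position; "ee_rot": TCP orientation; "force": force on the tool from outside, world axes, zero at the start; "torque": the same for the moment, N m; "gripper_width": finger opening in mm; "gripper_force": force on a finger pad.
Only numpy, scipy, OpenCV 4.12 (cv2) and the standard library are available. Lean on these libraries where they do the work, as an engineer would, in place of code of your own. Each camera call takes 0.05 s, during which the arm holds its last target. There are 200 camera calls.

TASK

Push the glass bowl along the table, without lifting it, until it stands under the open lower end of the soap-ball dispenser. Then press the dispenser's lever down with the fingertips so that its lid lifts, keep it down until all three soap balls have rolled out into the bowl, and let the lever up slowly so that the lid closes without slamming. Do not touch the lid or the balls, and leave the other things on the table where they are.

Things in the scene. Friction and masses are not known exactly. Their poses are not given: they have to be found in the camera images.
- dispenser: Soap-ball dispenser, fixed to the table: dark steel base plate (x +-50, y -192 to +43 mm) and four flat grey posts carry a clear-sided trough that slopes down along its own +y to an open end (spout). Origin on the table, z up; lever at -y; 280 mm tall. Steel lid and lever are linked by a pull rod at x = -50 mm. Posts at y = +41 mm, x = +-34 mm stop the bowl's rim.
- spout (a point): middle of the lip of the trough at its lower open end, 100 mm above the table; underside 95 mm above the table. Balls leave towards the dispenser's +y and land 20 to 60 mm beyond this point.
- bowl_spot (a point): point on the table 30 mm beyond the spout (dispenser's y = +130 mm): a good place for the centre of the bowl; up to 50 mm off is allowed when the lid opens. The posts stop the bowl's rim when its centre is about 7 mm nearer to them than this.
- lever_axis (a point): centre of the lever's shaft, 235 mm above the table; the shaft runs along the dispenser's x
- lever_pad (a point): centre of the top face of the ribbed rubber press pad (40 x 46 mm) at the lever's free end, 115 mm from its shaft, on the dispenser's -y side. At rest 285 mm above the table, tilted 23 degrees (free end up); pressed right down 196 mm, tilted 23 degrees the other way. It moves on an arc, nearly straight down, within 14 mm sideways.
- lever (a joint): lever angle, rad: 0 = up, lid shut; 0.8 = pressed to its stop, lid open. The lid turns by the same angle; from about 0.3 the balls roll out, all within 1.5 s. A spring pushes the pad up with 1 to 5 N; let go, the lid slams. Slammed means faster than 1 rad/s (115 mm/s at the pad) within the last 0.15 rad before shut.
- lid: steel lid (hood) over the spout, 60 mm wide, 75 mm long, lifted by the lever; not to be touched. Origin: centre of its shaft, 200 mm above the table at dispenser's y = +30 mm
- bowl: clear glass bowl, rim diameter 180 mm, 75 mm high, foot about 78 mm across, walls flaring up to the rim, 0.35 to 0.56 kg, loose. Origin: on its axis at the underside; z up. It starts on the spout side of the dispenser, 10 to 15 cm beyond where it belongs. The wax warmer behind it is tall; a broom handle leans beside the table's near left edge, so do not swing out there.
- ball_1: round pale soap ball, 40 mm diameter, 40 g, lying lowest in the trough against the lid; origin: its centre
- ball_2: second soap ball, the same
- ball_3: third soap ball, the same, highest in the trough
- soap_bar_1: cream soap bar 43 x 63 x 26 mm behind the dispenser, near the steel bowl, bystander
- soap_bar_3: violet soap bar 43 x 63 x 25 mm on the near part of the table, bystander
- salve_pot: low round salve pot, diameter 65 mm, 29 mm high, near part of the table, bystander
- soap_bar_0: cream soap bar 42 x 63 x 26 mm behind the dispenser, bystander
- essence_3: small bottle with black cap, 31 mm wide, 79 mm high, behind the dispenser, bystander
- green_bowl: small green bowl, diameter 100 mm, 48 mm high, behind the dispenser, bystander
There are look-alikes about, which are no part of the job. What is shaped like the ball_3 but brown is not meant.

How it is judged (in metres and radians):
On the way:
1. the lid is lifted by the lever (0.25 rad or more) (value of joint lever above 0.25 rad), for 0.2 s.
At the end, for the whole second after the job is handed in: The lid is shut (lever within 0.05 rad of its rest), all three soap balls lie in the glass bowl (within 80 mm of its axis, below 85 mm), and the bowl stands upright and still on the table (value of joint lever below 0.05 rad and horizontal distance between each of ball_1, ball_2, ball_3 and bowl below 0.08 m and height (world z) of each of ball_1, ball_2, ball_3 below 0.085 m and angle between bowl's own z axis and vertical below 0.1 rad and height (world z) of bowl below 0.01 m and linear speed of bowl below 0.02 m/s); the robot touches nothing.
It fails at once if the lid slams: faster than 1 rad/s in the last 0.15 rad before shut (value of joint lever below 0.15 rad and velocity of joint lever below -1 rad/s).
It fails at once if the lid is opened while the bowl is not under the spout (more than 50 mm off) (value of joint lever above 0.25 rad and horizontal distance between bowl and bowl_spot above 0.05 m).
It fails at once if the robot touches the lid or a ball (contact force between any of the fingers, the arm and lid above 0.5 N or contact force between any of the fingers, the arm and ball_1 above 0.3 N or contact force between any of the fingers, the arm and ball_2 above 0.3 N or contact force between any of the fingers, the arm and ball_3 above 0.3 N).
It fails at once if the bowl is lifted or tipped (height (world z) of bowl above 0.02 m or angle between bowl's own z axis and vertical above 0.35 rad).
It fails at once if another thing on the table is moved by more than 30 mm (distance of any of soap_bar_1, soap_bar_3, salve_pot, soap_bar_0, essence_3, green_bowl from where it was at the start of the episode above 0.03 m).
It also fails if it takes over 61 s, if anything falls off the work surface, if the arm or the gripper's body presses on something with over 40 N, if the wrist force passes 120 N, or if a joint passes its speed limit or range.

## Working session

There is one attempt and no reset: what is moved stays moved. The work goes in short steps, Python scripts to look and compute and a shell command to move; the robot and the scene stay as the last step left them, time stands still between calls to the robot, and variables do not carry over. Pictures are saved under pics/ and viewed, at most 10 in all, crops included, and the job is handed in when it is done.

```bash
mkdir -p pics; python3 - <<'E'
from workcell import env
import cv2
for n in("scene","top"):
    cv2.imwrite(f"pics/{n}0.png",env.grab_frame(n)[:,:,::-1])
    m=env.camera_model(n);print(n,m)
s=env.state();print(s)
E
```

```text
scene {'fx': 378.7653244986519, 'fy': 378.7653244986519, 'cx': 319.6048778742433, 'cy': 193.00773539484896, 'camera_from_world': array([[-8.75406248e-01, -4.83387934e-01,  7.33579123e-05,
         4.36146537e+02],
       [ 3.15857295e-01, -5.71896591e-01,  7.57078898e-01,
        -3.49807609e+02],
       [-3.65920852e-01,  6.62774769e-01,  6.53323455e-01,
        -7.84575167e+02],
       [ 0.00000000e+00,  0.00000000e+00,  0.00000000e+00,
         1.00000000e+00]])}
top {'fx': 401.0825047289279, 'fy': 401.0825047289279, 'cx': 321.7952637348244, 'cy': 210.7616673323819, 'camera_from_world': array([[ 1.78546563e-02, -9.99839349e-01, -1.57706570e-03,
        -6.56155520e+01],
       [ 9.75302594e-01,  1.70691454e-02,  2.20212383e-01,
        -5.73822386e+02],
       [-2.20150087e-01, -5.46993269e-03,  9.75450675e-01,
        -1.02167402e+03],
       [ 0.00000000e+00,  0.00000000e+00,  0.00000000e+00,
         1.00000000e+00]])}
{'time_s': 0.1, 'qpos': array([-6.81239726e+01,  1.83465800e+01,  8.96987610e+01,  6.65735218e-04,
        7.20424601e+01, -1.14617433e+00]), 'qvel': array([ 0.01458566, -0.10635189, -0.19622069, -0.09938472, -0.00400025,
        0.09085305]), 'effort': array([ 4.30475175e-04, -4.13332272e+01, -2.32509398e+01,  7.27675972e-02,
        4.21656913e-02, -5.43471128e-05]), 'ee_pos': array([ 224.71343295, -528.79455727,  213.22279631]), 'ee_rot': array([-1.79912229e+02, -2.38916348e-03,  2.30219941e+01]), 'force': array([-0.2478355 , -0.49555273,  0.19452031]), 'torque': array([-0.008631  , -0.00233612,  0.02701254]), 'gripper_force': 0.0, 'gripper_width': 90.76870151054527}
```

View pics/scene0.png

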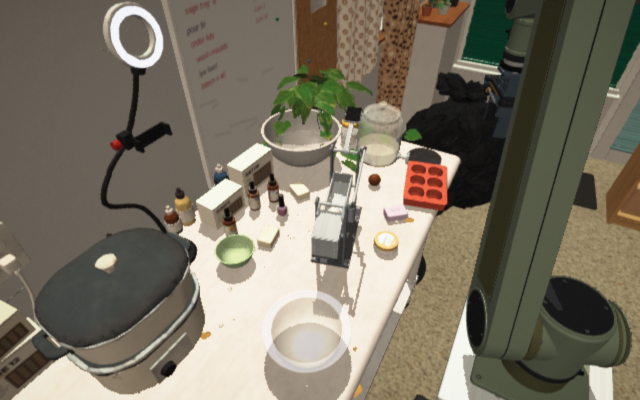

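View pics/top0.png

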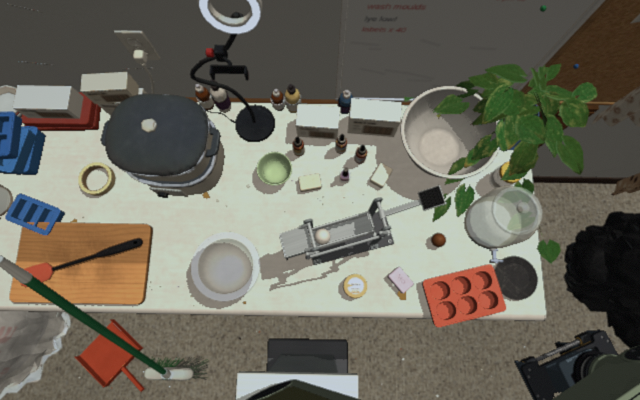

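Candidates, as pixels in the top view:
- **Bowl:** the clear glass bowl is at (225,267). Look-alikes are the green bowl (274,168), steel planter bowl (437,130) and glass jar (495,215).
- **Balls:** the pale ball in the trough is at (322,236). The brown ball at (438,240) is not meant.
- **Lever pad:** the black pad is at (431,198). The black lid or pan at (517,278) is not it.

By the description I choose (225,267) and (431,198), and will check both in a close crop.

```bash
python3 - <<'E'
import cv2,numpy as np
t=cv2.imread("pics/top0.png")[175:320,180:460]; s=cv2.imread("pics/scene0.png")[130:390,250:380]
t=cv2.resize(t,None,fx=2.85,fy=2.85,interpolation=3);cv2.imwrite("pics/ct.png",t)
s=cv2.resize(s,None,fx=2.3,fy=2.3,interpolation=3);cv2.imwrite("pics/cs.png",s);print(t.shape,s.shape)
E
cat > h.py <<'E'
import numpy as np
from workcell import env
def ray(n,uv,m=None):
    m=m or env.camera_model(n);T=m["camera_from_world"];R=T[:3,:3]
    d=np.array([(uv[0]-m["cx"])/m["fx"],-(uv[1]-m["cy"])/m["fy"],-1.])
    return -R.T@T[:3,3],R.T@d
def atz(n,uv,z):
    o,d=ray(n,uv);return o+d*(z-o[2])/d[2]
def proj(n,P):
    m=env.camera_model(n);T=m["camera_from_world"];p=T[:3,:3]@np.asarray(P,float)+T[:3,3]
    return np.array([m["cx"]-m["fx"]*p[0]/p[2],m["cy"]+m["fy"]*p[1]/p[2]])
E
```

```text
(413, 798, 3) (598, 299, 3)
```

View pics/ct.png

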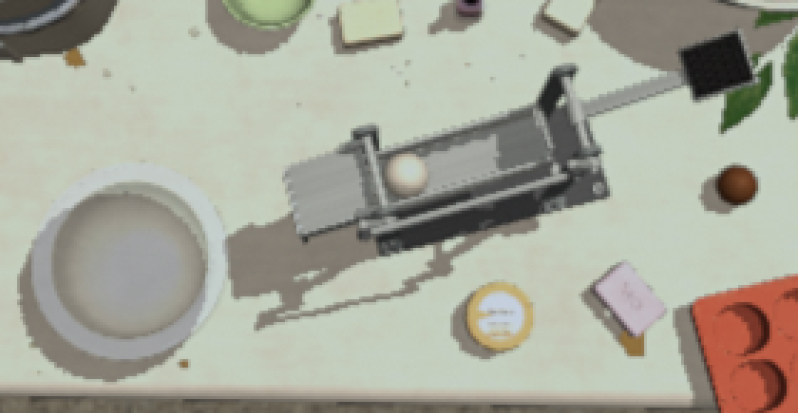

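View pics/cs.png

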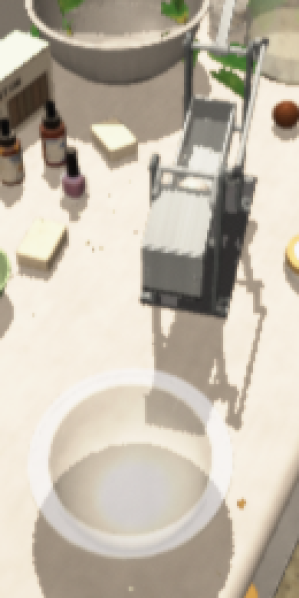

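The crops confirm both picks. The clear glass bowl's rim is centred at about crop (129,261), and the empty trough end and lid face it. The pale ball is in the trough and the black ribbed pad is at crop (717,66). The near base-plate corners are at (377,256) and (609,197).

```bash
cat > fit.py <<'E'
from h import *
from scipy.optimize import least_squares
c=lambda u,v:np.array([u/2.85+180,v/2.85+175]); s=lambda u,v:np.array([u/2.3+250,v/2.3+130])
def W(p,l):
    a=p[2];return np.array([p[0]+np.cos(a)*l[0]-np.sin(a)*l[1],p[1]+np.sin(a)*l[0]+np.cos(a)*l[1],l[2]])
obs=[("top",c(377,256),(-50,43,3)),("top",c(609,197),(-50,-192,3)),("scene",s(141,301),(50,43,5)),("scene",s(224,315),(-50,43,5))]
def f(p):
    r=np.concatenate([proj(n,W(p,l))-u for n,u,l in obs]);
    return np.append(r,proj("top",W(p,(0,p[3],285)))-c(717,66))
q=least_squares(f,[500,-150,0.2,-240]);p=q.x
print("disp",p[:2],np.degrees(p[2]),"pad y",p[3]);print(q.fun.round(1))
def circ(n,x,y):
    P=np.array([proj(n,(x+90*np.cos(t),y+90*np.sin(t),75)) for t in np.linspace(0,6.283,120)]);return np.r_[P.min(0),P.max(0)]
E1=np.r_[c(31,163),c(226,359)];E2=np.r_[s(28,368),s(231,557)]
b=least_squares(lambda z:np.r_[circ("top",*z)-E1,circ("scene",*z)-E2],[450,150]);print("bowl",b.x,b.fun.round(1))
for k,l in dict(spout=(0,100,100),spot=(0,130,0),pad=(0,p[3],285),lid=(0,30,200)).items():print(k,W(p,l).round(0))
R=np.array([[np.cos(p[2]),np.sin(p[2])],[-np.sin(p[2]),np.cos(p[2])]])
print("bowl in disp",R@(b.x-p[:2]))
for n,u,z in [("salve",(355,286),29),("violet",(400,280),25),("cream0",(310,182),26),("green",(274,168),48),("cream1",(380,176),26),("brown",(438,240),20),("warmer",(160,150),200)]: print(n,atz("top",u,z).round(0))
E
python3 fit.py
```

```text
disp [493.33037194 -61.21697147] 15.38570322572041 pad y -240.22555907303138
[ 0.6  0.2  0.3  0.  -1.3 -0.2  0.7  0.9 -0.  -0. ]Traceback (most recent call last):
  File "fit.py", line 15, in <module>
    b=least_squares(lambda z:np.r_[circ("top",*z)-E1,circ("scene",*z)-E2],[450,150]);print("bowl",b.x,b.fun.round(1))
    return func(*args, **kwargs)
    result = trf(vector_fun.fun, vector_fun.jac, x0, f0, J0, lb, ub, ftol, xtol,
                 gtol, max_nfev, x_scale, loss_function, tr_solver,
                 tr_options.copy(), verbose, callback=callback_wrapped)
    return trf_no_bounds(
        fun, jac, x0, f0, J0, ftol, xtol, gtol, max_nfev, x_scale,
        loss_function, tr_solver, tr_options, verbose, callback=callback)
    J = jac(x)
    self._update_jac()
    ~~~~~~~~~~~~~~~~^^
    self.J = self.jac_wrapped(xp_copy(self.x), f0=self.f)
             ~~~~~~~~~~~~~~~~^^^^^^^^^^^^^^^^^^^^^^^^^^^^
    J, dct = approx_derivative(
             ~~~~~~~~~~~~~~~~~^
        self.fun,
        ^^^^^^^^^
    ...<2 lines>...
        **self.finite_diff_options,
        ^^^^^^^^^^^^^^^^^^^
[... 610 characters left out ...]
x, *self.args, **self.kwargs)
           ~~~~~~^^^^^^^^^^^^^^^^^^^^^^^^^^^^^^
  File "fit.py", line 15, in <lambda>
    b=least_squares(lambda z:np.r_[circ("top",*z)-E1,circ("scene",*z)-E2],[450,150]);print("bowl",b.x,b.fun.round(1))
                                                     ~~~~^^^^^^^^^^^^
  File "fit.py", line 13, in circ
    P=np.array([proj(n,(x+90*np.cos(t),y+90*np.sin(t),75)) for t in np.linspace(0,6.283,120)]);return np.r_[P.min(0),P.max(0)]
                ~~~~^^^^^^^^^^^^^^^^^^^^^^^^^^^^^^^^^^^^^^
  File "h.py", line 10, in proj
    m=env.camera_model(n);T=m["camera_from_world"];p=T[:3,:3]@np.asarray(P,float)+T[:3,3]
ValueError: time passes only in moves, steps and waits
```

```bash
python3 - <<'E'
t=open('h.py').read()
t=t.replace("def ray","import functools\n@functools.cache\ndef cam(n): return env.camera_model(n)\ndef ray",1).replace("m or env.camera_model(n)","m or cam(n)").replace("m=env.camera_model(n);","m=cam(n);")
open('h.py','w').write(t)
E
python3 fit.py 2>&1 | tail -30
```

```text
disp [493.33037194 -61.21697147] 15.38570322572041 pad y -240.22555907303138
[ 0.6  0.2  0.3  0.  -1.3 -0.2  0.7  0.9 -0.  -0. ]
bowl [421.6869944  192.99206082] [-0.4 -0.7  0.5  0.2 -0.7 -0.5  0.9  0.4]
spout [467.  35. 100.]
spot [459.  64.   0.]
pad [ 557. -293.  285.]
lid [485. -32. 200.]
bowl in disp [ -1.63018887 264.10669838]
salve [ 378. -148.   29.]
violet [ 396. -270.   25.]
cream0 [667. -20.  26.]
green [700.  81.  48.]
cream1 [ 688. -220.   26.]
brown [ 507. -379.   20.]
warmer [689. 342. 200.]
```

Measured in dispenser coordinates, the bowl is centred at (-2, 264), so it needs a straight push of about 134 mm along -y. First I swing round in front of the dispenser at the current height.

```bash
python3 -m jog '{"jaw":[91,91,91,91,91,91,91,91,91,91],"slide":[[0.5,-0.8,0],[0.6,-0.95,0],[0.6,-0.95,0],[0.6,-0.95,0],[0.6,-0.95,0],[0.6,-0.95,0],[0.6,-0.95,0],[0.6,-0.95,0],[0.6,-0.95,0],[0.6,-0.95,0]],"spin":[0,0,0,0,0,0,0,0,0,0]}'
```

```text
time_s: 1.1
ee_pos: [277.8, -200.4, 213.7]
ee_rot: [-180.0, 0.0, 23.0]
force: [0.1, -0.5, -1.0]
gripper_width: 91.5
gripper_force: 0.0
```

```bash
python3 -m jog '{"jaw":[91,91,91,91,91,91,91,91,91,91],"slide":[[0.63,-0.92,0],[0.63,-0.92,0],[0.63,-0.92,0],[0.63,-0.92,0],[0.63,-0.92,0],[0.63,-0.92,0],[0.63,-0.92,0],[0.63,-0.92,0],[0.63,-0.92,0],[0.63,-0.92,0]],"spin":[0,0,0,0,0,0,0,0,0,0]}'
python3 -m jog '{"jaw":[91,91,91,91,91,91],"slide":[[0.63,-0.92,0],[0.63,-0.92,0],[0.63,-0.92,0],[0.63,-0.92,0],[0.63,-0.92,0],[0.63,-0.92,0]],"spin":[0,0,0,0,0,0]}'
python3 -m jog '{"jaw":[91,91,91,91,91,91,91,91,91,91],"slide":[[0,0,0],[0,0,0],[0,0,0],[0,0,0],[0,0,0],[0,0,0],[0,0,0],[0,0,0],[0,0,0],[0,0,0]],"spin":[-1,-1,-1,-1,-1,-1,-1,-1,-1,-1]}'
```

```text
time_s: 2.1
ee_pos: [343.8, 127.5, 213.7]
ee_rot: [180.0, 0.0, 23.1]
force: [0.2, -1.1, 0.1]
gripper_width: 91.2
gripper_force: 0.0
time_s: 2.7
ee_pos: [383.5, 324.1, 213.5]
ee_rot: [180.0, 0.0, 23.0]
force: [0.4, 0.5, 0.3]
gripper_width: 91.0
gripper_force: 0.0
time_s: 3.7
ee_pos: [383.4, 322.6, 213.5]
ee_rot: [-179.9, 0.0, 103.4]
force: [-0.7, 0.4, 0.5]
gripper_width: 91.2
gripper_force: 0.0
```

```bash
python3 -m jog '{"jaw":[91,91,91,91,91,91,91,91],"slide":[[0,0.12,0.5],[0,0,0.9],[0,0,0.9],[0,0,0.9],[0,0,0.9],[0,0,0.9],[0,0,0.6],[0,0,0.35]],"spin":[-0.25,0,0,0,0,0,0,0]}'
python3 - <<'E'
from h import *
import cv2
cv2.imwrite("pics/top1.png",cv2.resize(env.grab_frame("top")[150:330,100:400,::-1],None,fx=2.6,fy=2.6,interpolation=3))
E
```

```text
time_s: 4.5
ee_pos: [386.3, 322.9, 33.6]
ee_rot: [-179.8, 0.1, 105.0]
force: [0.1, 0.4, 0.5]
gripper_width: 91.4
gripper_force: 0.0
```

View pics/top1.png

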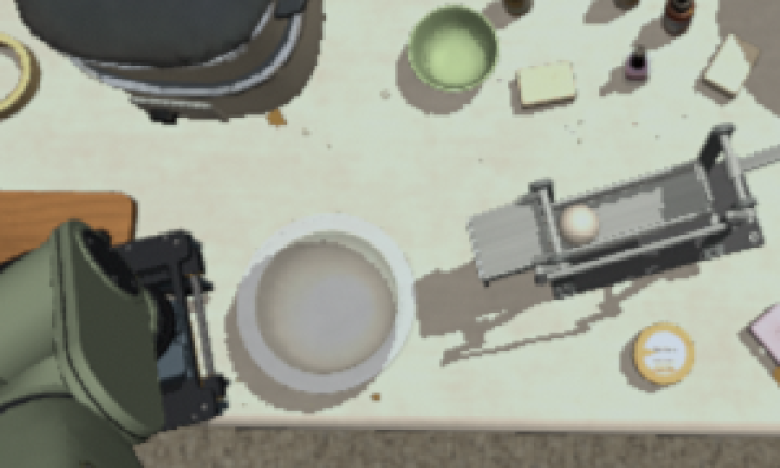

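The gripper is left of the bowl at crop (190,330), with the fingers straddling its axis and clear of the rim at (327,305). I push now, gently.

```bash
python3 -m jog '{"jaw":[91,91,91,91,91,91,91,91,91,91],"slide":[[-0.2,0,0],[-0.3,0,0],[-0.3,0,0],[-0.2,0,0],[-0.1,0,0],[-0.1,0,0],[-0.1,0,0],[-0.15,0,0],[-0.15,0,0],[-0.15,0,0]],"spin":[-0.05,0,0,0,0,0,0,0,0,0]}'
python3 -m jog '{"jaw":[91,91,91,91,91,91,91,91,91,91],"slide":[[-0.15,0,0],[-0.15,0,0],[-0.15,0,0],[-0.15,0,0],[-0.15,0,0],[-0.15,0,0],[-0.15,0,0],[-0.15,0,0],[-0.15,0,0],[-0.15,0,0]],"spin":[0,0,0,0,0,0,0,0,0,0]}'
python3 - <<'E'
from h import *
import cv2
cv2.imwrite("pics/sc2.png",cv2.resize(env.grab_frame("scene")[130:390,200:420,::-1],None,fx=2.3,fy=2.3,interpolation=3))
E
```

```text
time_s: 5.55
ee_pos: [401.4, 273.2, 35.5]
ee_rot: [180.0, -0.0, 105.4]
force: [-1.2, 1.7, 1.5]
gripper_width: 90.9
gripper_force: 1.0
time_s: 6.55
ee_pos: [413.2, 229.3, 35.4]
ee_rot: [-180.0, 0.0, 105.4]
force: [-0.0, 0.8, 1.0]
gripper_width: 90.8
gripper_force: 1.0
```

View pics/sc2.png

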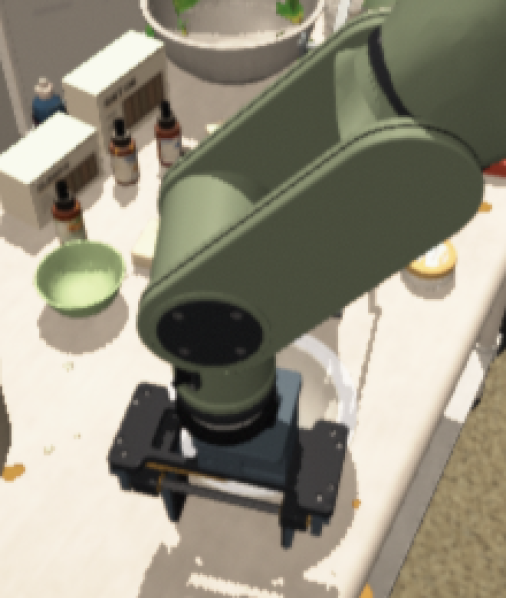

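The bowl is cradled between the two fingers at crop (260,440), upright and moving with them. I continue pushing.

```bash
python3 -m jog '{"jaw":[91,91,91,91,91,91,91,91,91,91],"slide":[[-0.15,0,0],[-0.2,0,0],[-0.2,0,0],[-0.2,0,0],[-0.2,0,0],[-0.2,0,0],[-0.2,0,0],[-0.2,0,0],[-0.15,0,0],[-0.15,0,0]],"spin":[0,0,0,0,0,0,0,0,0,0]}'
python3 -m jog '{"jaw":[91,91,91,91,91,91],"slide":[[-0.15,0,0],[-0.15,0,0],[-0.1,0,0],[-0.1,0,0],[-0.1,0,0],[-0.05,0,0]],"spin":[0,0,0,0,0,0]}'
python3 -m jog '{"jaw":[91,91,91,91,91,91],"slide":[[0.2,0,0],[0.5,0,0],[0.6,0,0],[0.9,0,0],[0.9,0,-0.5],[0.5,0,-1]],"spin":[0,0,0,0,0,0]}'
python3 - <<'E'
from h import *
import cv2
cv2.imwrite("pics/top3.png",cv2.resize(env.grab_frame("top")[150:330,150:450,::-1],None,fx=2.6,fy=2.6,interpolation=3))
E
```

```text
time_s: 7.6
ee_pos: [427.9, 175.7, 35.4]
ee_rot: [-180.0, 0.0, 105.4]
force: [-0.4, 2.6, 0.5]
gripper_width: 90.8
gripper_force: 1.0
time_s: 8.2
ee_pos: [433.1, 157.1, 35.4]
ee_rot: [-180.0, 0.0, 105.4]
force: [-0.9, 1.7, 0.4]
gripper_width: 90.9
gripper_force: 1.0
time_s: 8.8
ee_pos: [402.2, 262.1, 79.1]
ee_rot: [-179.7, 0.1, 105.5]
force: [1.0, 0.6, 0.1]
gripper_width: 91.1
gripper_force: 0.0
```

View pics/top3.png

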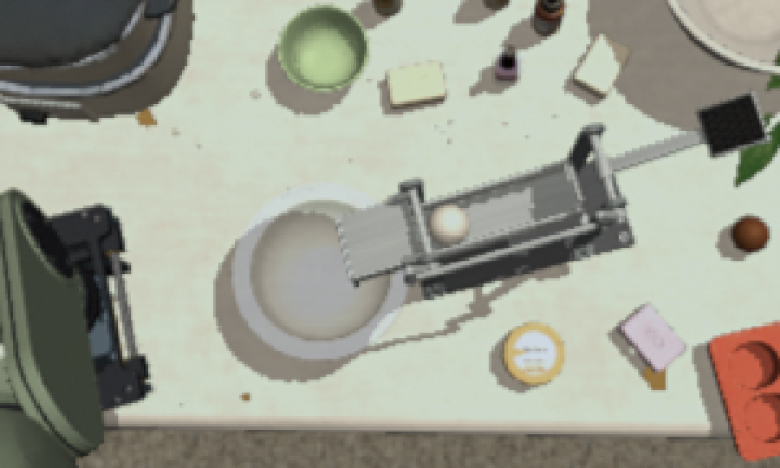

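The bowl now sits under the spout, with the rim at about x 231–408 and y 183–358 in the crop and the spout end over it. Nothing else has shifted.

```bash
python3 - <<'E'
from h import *
b=atz("top",(273.1,254.2),75)[:2];print("bowl",b,"off spot",b-[459,64])
E
python3 -m jog '{"jaw":[60,30,0,0,0,0,0,0,0],"slide":[[0,0,-0.6],[0,0,-1],[0,0,-1],[0,0,-1],[0,0,-1],[0,0,-1],[0,0,-1],[0,0,-1],[0,0,-1]],"spin":[0,0,0,0,0,0,0,0,0]}'
```

```text
bowl [453.7361913   69.71142504] off spot [-5.2638087   5.71142504]
time_s: 9.75
ee_pos: [404.1, 261.3, 339.5]
ee_rot: [180.0, 0.0, 105.4]
force: [-0.2, 0.1, 0.5]
gripper_width: 22.2
gripper_force: 0.0
```

```bash
python3 -m jog '{"jaw":[0,0,0,0,0,0,0,0,0,0],"slide":[[-0.6,0,0],[-1,0,0],[-1,0,0],[-1,0,0],[-1,0,0],[-1,0,0],[-1,0,0],[-1,0,0],[-1,0,0],[-1,0,0]],"spin":[0,0,0,0,0,0,0,0,0,0]}'
python3 -m jog '{"jaw":[0,0,0,0,0,0,0,0,0,0],"slide":[[-1,0,0],[-1,0,0],[-1,0,0],[-1,0,0],[-1,0,0],[-1,0,0],[-1,0,0],[-1,0,0],[-1,0,0],[-0.56,0,0]],"spin":[0,0,0,0,0,0,0,0,0,0]}'
python3 - <<'E'
from h import *
import cv2
a=env.grab_frame("top")[150:270,340:500,::-1];s=env.grab_frame("scene")[60:240,260:420,::-1]
a=cv2.resize(a,None,fx=2.4,fy=2.4);s=cv2.resize(s,None,fx=2.4,fy=2.4);a=cv2.copyMakeBorder(a,0,s.shape[0]-a.shape[0],0,0,0)
cv2.imwrite("pics/p4.png",np.hstack([a,s]));print(proj("scene",(557,-293,285)))
E
```

```text
time_s: 10.75
ee_pos: [480.9, -17.4, 338.2]
ee_rot: [-180.0, 0.0, 105.4]
force: [0.7, 0.1, -0.6]
gripper_width: 0.5
gripper_force: 0.0
time_s: 11.75
ee_pos: [557.4, -294.8, 337.4]
ee_rot: [-179.9, 0.0, 105.3]
force: [0.8, 0.3, 0.5]
gripper_width: 0.2
gripper_force: 0.0
[353.89288385 113.38474714]
```

View pics/p4.png

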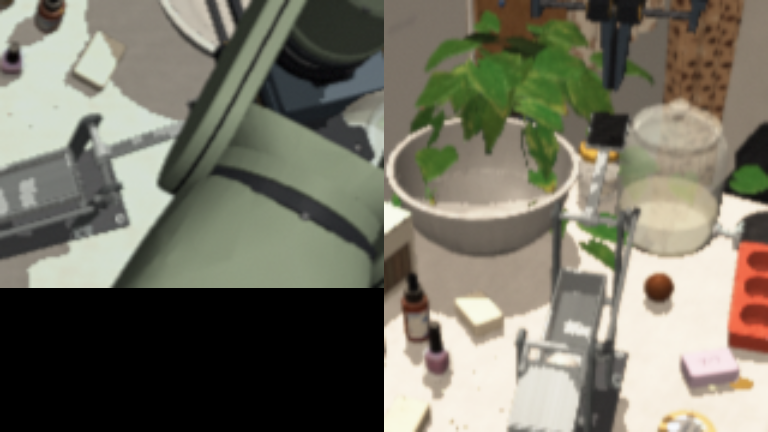

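The closed fingertips at crop (615,85) are right above the pad at (608,130), and the measured pad position agrees to within 1 px. I press down.

```bash
python3 -m jog '{"jaw":[0,0,0,0,0,0,0,0,0,0],"slide":[[0,0,0.3],[0,0,0.4],[0,0,0.4],[0,0,0.3],[0,0,0.2],[0,0,0.2],[0,0,0.2],[0,0,0.2],[0,0,0.2],[0,0,0.2]],"spin":[0,0,0,0,0,0,0,0,0,0]}'
python3 -m jog '{"jaw":[0,0,0,0,0,0,0,0,0,0],"slide":[[0,0,0.2],[0,0,0.2],[0,0,0.2],[0,0,0.2],[0,0,0.2],[0,0,0.2],[0,0,0.2],[0,0,0.15],[0,0,0.1],[0,0,0.05]],"spin":[0,0,0,0,0,0,0,0,0,0]}'
```

```text
time_s: 12.85
ee_pos: [557.4, -292.9, 260.3]
ee_rot: [180.0, 0.1, 105.4]
force: [0.9, -0.8, 3.4]
gripper_width: 0.3
gripper_force: 1.3
time_s: 13.85
ee_pos: [556.5, -290.6, 208.9]
ee_rot: [-180.0, -0.3, 105.4]
force: [-1.1, 4.2, 6.1]
gripper_width: 0.4
gripper_force: 3.0
```

Pressed, with about 6 N on the tool. I hold for 2 s and look.

```bash
python3 -m jog '{"jaw":[0,0,0,0,0,0,0,0,0,0],"slide":[[0,0,0],[0,0,0],[0,0,0],[0,0,0],[0,0,0],[0,0,0],[0,0,0],[0,0,0],[0,0,0],[0,0,0]],"spin":[0,0,0,0,0,0,0,0,0,0]}'
python3 -m jog '{"jaw":[0,0,0,0,0,0,0,0,0,0],"slide":[[0,0,0],[0,0,0],[0,0,0],[0,0,0],[0,0,0],[0,0,0],[0,0,0],[0,0,0],[0,0,0],[0,0,0]],"spin":[0,0,0,0,0,0,0,0,0,0]}'
python3 - <<'E'
from h import *
import cv2
a=env.grab_frame("top")[190:310,220:400,::-1];s=env.grab_frame("scene")[90:340,260:420,::-1]
a=cv2.resize(a,None,fx=2.2,fy=2.2);s=cv2.resize(s,None,fx=2.2,fy=2.2);a=cv2.copyMakeBorder(a,0,s.shape[0]-a.shape[0],0,0,0)
cv2.imwrite("pics/p5.png",np.hstack([a,s]))
E
```

```text
time_s: 14.85
ee_pos: [556.6, -290.7, 209.2]
ee_rot: [-180.0, -0.2, 105.4]
force: [-1.1, 4.4, 6.5]
gripper_width: 0.5
gripper_force: 2.8
time_s: 15.85
ee_pos: [556.6, -290.7, 209.2]
ee_rot: [-180.0, -0.2, 105.4]
force: [-1.5, 3.5, 5.7]
gripper_width: 0.4
gripper_force: 2.8
```

View pics/p5.png

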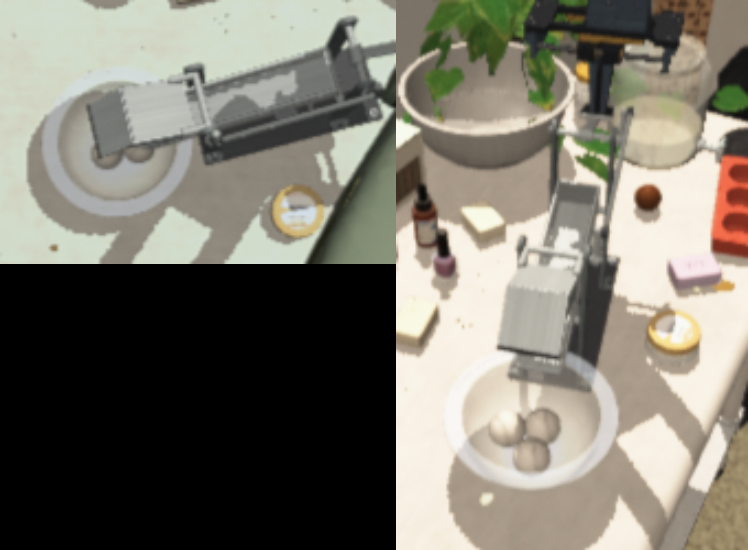

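All three balls lie in the bowl at crop (507,427), (543,427) and (531,457). I let the lever up slowly.

```bash
python3 -m jog '{"jaw":[0,0,0,0,0,0,0,0,0,0],"slide":[[0,0,-0.05],[0,0,-0.1],[0,0,-0.15],[0,0,-0.15],[0,0,-0.15],[0,0,-0.15],[0,0,-0.15],[0,0,-0.15],[0,0,-0.15],[0,0,-0.15]],"spin":[0,0,0,0,0,0,0,0,0,0]}'
python3 -m jog '{"jaw":[0,0,0,0,0,0,0,0,0,0],"slide":[[0,0,-0.1],[0,0,-0.1],[0,0,-0.1],[0,0,-0.08],[0,0,-0.08],[0,0,-0.08],[0,0,-0.08],[0,0,-0.08],[0,0,-0.08],[0,0,-0.08]],"spin":[0,0,0,0,0,0,0,0,0,0]}'
python3 -m jog '{"jaw":[0,0,0,0,0,0,0,0,0,0],"slide":[[0,0,-0.06],[0,0,-0.06],[0,0,-0.06],[0,0,-0.06],[0,0,-0.06],[0,0,-0.06],[0,0,-0.06],[0,0,-0.06],[0,0,-0.06],[0,0,-0.06]],"spin":[0,0,0,0,0,0,0,0,0,0]}'
```

```text
time_s: 16.95
ee_pos: [557.0, -292.3, 250.1]
ee_rot: [-180.0, -0.1, 105.4]
force: [0.1, -0.4, 3.0]
gripper_width: 0.3
gripper_force: 1.3
time_s: 17.95
ee_pos: [557.1, -292.6, 275.9]
ee_rot: [-180.0, -0.0, 105.4]
force: [0.2, 2.8, 1.1]
gripper_width: 0.4
gripper_force: 1.0
time_s: 18.95
ee_pos: [557.2, -293.1, 293.8]
ee_rot: [-180.0, 0.1, 105.4]
force: [-0.3, -0.6, 0.4]
gripper_width: 0.3
gripper_force: 0.0
```

```bash
python3 -m jog '{"jaw":[0,0,0,0,0,0,0,0,0,0],"slide":[[0,0,-0.06],[0,0,-0.06],[0,0,-0.1],[0,0,-0.2],[0,0,-0.4],[0,0,-0.5],[0,0,-0.5],[0,0,0],[0,0,0],[0,0,0]],"spin":[0,0,0,0,0,0,0,0,0,0]}'
python3 - <<'E'
from h import *
import cv2
cv2.imwrite("pics/p6.png",cv2.resize(env.grab_frame("scene")[90:340,260:420,::-1],None,fx=2.2,fy=2.2))
E
```

```text
time_s: 19.95
ee_pos: [556.9, -292.5, 347.6]
ee_rot: [-179.9, -0.0, 105.4]
force: [-0.4, 0.1, 0.0]
gripper_width: 0.5
gripper_force: 0.0
```

View pics/p6.png

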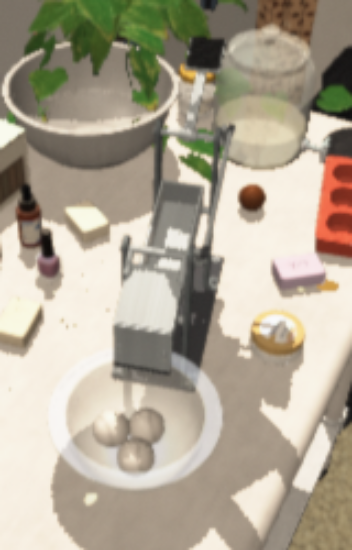

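The lid is shut, with the lever pad back up at (205,52). The three balls rest in the bowl around (128,435) and the robot is clear, so I hand in.

```bash
python3 -c "
from workcell import env
print(env.job_done())"
```

```text
the job is handed in; nothing more can be done
None
```

I handed the job in at about 20 s: the bowl is under the spout (about 8 mm off the spot), all three soap balls are in it, and the lid was let shut slowly; the hand-in returned no verdict.

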